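# Empty the tall dipper into the tray under the guard shelf

### The arm

A 7-joint arm with a two-finger parallel gripper is mounted at the origin on the work surface. World frame = base frame: x ahead of the robot, y to its left, z up, the work surface at z = 0. Lengths are in m, angles in rad, forces in N, time in s.
With the tool pointing down it reaches from about 0.425 to 0.875 m from the base axis. Payload 4.7 kg.
Tool frame: the origin (TCP) lies midway between the tips of the shut fingers; the grasp point (between the pads) lies 19 mm behind it; x points along the fingers, z is the direction in which the jaws open and shut, and the axes are right-handed (so a half turn about x gives the same grasp; the last joint's range is limited). The gripper opens to 87 mm and grips with 3 to 60 N. Pads are 19 mm wide; open, the fingers measure 117 mm over their backs; the gripper's body (75 mm by 190 mm) begins 51 mm behind the grasp point.
Start: joints at [-1.09, 0.321, -0.07, 1.45, 0.023, 1.371, -0.057], TCP at [0.293, 0.58, 0.223] pointing down, gripper open.
Joint ranges: [-2.86, 2.86], [-0.3, 2.09], [-1.38, 1.24], [0.06, 2.45], [-1.56, 4.7], [0.09, 2.05], [-2.69, 2.69]. Speed limits (rad/s): [2.57, 2.57, 3.14, 3.14, 3.14, 3.14, 3.14].

### API

Orientations are given as a rotation vector (axis times angle).
In Python, from bench import ctrl, vision, close_job gives the robot as it stands. The module is installed in compiled form; this text tells all that it offers.
- The arm moves only by the tool servo_tool, never from a script. Its argument "commands" is a list that holds one entry, the list of rows, each a list of 7 numbers: the turn, a rotation vector about the tool's x, y, z in degrees, then the shift along the tool's x, y, z in mm, then the finger opening in mm, from 0 to 87. In form: [[[wx, wy, wz, x, y, z, grip], ...]]. A call has 1 to 5 rows; each row is the pose to reach, as a shift and turn from the pose commanded when the call began, along the tool's axes at that moment; what a row does not reach only later rows make up. A row lasts 1/8 s, in which the tool goes at most 62.5 mm and 10.7 degrees, less where a joint would pass 70% of its speed; a pose out of reach is approached as far as the arm can. A call with a gripper value outside its range is refused whole. The fingers move at their own pace and stop on an object; "newtons" is the grip in N (left out, the last holds). Time passes only in rows, so rows that repeat a pose let the fingers close. It gives the time, the measured TCP pose, the force and the opening at its end, in the units of the state.
- ctrl.get_state(): the state, without advancing time (a new reading comes with each control period).
- vision.get_image(name): name is "scene" or "side" or "wrist"; returns the picture (420x560x3 uint8, red, green, blue); there is no depth.
- vision.camera_info(name): a dict with "fov_y" (degrees; the focal length in pixels is half the picture's height over the tangent of half this angle, whatever the lens; pixels are square), "cx", "cy" (the principal point, pixels), "pose" (4x4, takes a point from camera to world coordinates). Camera axes: x right, y down, z forward; pixel columns grow to the right and rows downward; lengths in m; the calibration is good to about 2 mm. A picture is of the moment at which its call begins: read the wrist's pose just before it. camera_info takes no time and is no camera call; for the wrist camera it gives the pose at the moment of the call.
- close_job(): hands the job in, once; it reports no verdict.
The state is a dict: "time": time; "joint_positions": joint angles; "qd": joint speeds; "joint_torque": joint torques, N m; "position": TCP position; "tool_rot": TCP orientation; "ft_force": force on the tool from outside, world axes, zero at the start; "torque": the same for the moment, N m; "grip_width": opening from 0.0 (shut) to 1.0 (fully open).
Only numpy, scipy, OpenCV 4.12 (cv2) and the standard library are available. Lean on these libraries where they do the work, as an engineer would, in place of code of your own. Each camera call takes 0.05 s, during which the arm holds its last target. There are 200 camera calls.

### The job

Beside the white tray under the low clear guard shelf stands a tall steel dipper with two black ball knobs in it. Take it by its handle, tip both knobs out into the tray while keeping the dipper below the shelf and without knocking shelf or tray, then stand the empty dipper upright on the bench beside the tray and let go.

Things in the scene. Friction and masses are not known exactly. Their poses are not given: they have to be found in the camera images.
- tall_center (a point): Tall dipper: conical steel cup, 115 mm high, 62 mm across at the foot, 102 at the rim, inner floor 5 mm up, 0.2 kg. Point on the cup's axis, half-way up; z up to the mouth, handle towards -x (the robot's side). It stands left or right of the tray; on the other side is a similar but short empty dipper (55 mm high), not needed. Walls lean out 10 degrees: tip about 105 degrees to empty it.
- tall_handle (a point): Best grip point on the tall dipper's handle, a level round steel bar 16 mm thick along x, 60 mm above the foot; 140 mm to -x of the cup's axis, 2.5 mm above tall_center. 20 mm of bar is free either side. At its outer end, 43 mm to -x, a 10 mm leg goes down to the bench, so the dipper stands steadily. The hand may lean to either side about the bar. Same axes as tall_center.
- station: Fixed white tray and clear guard shelf over it. Origin: middle of the tray's underside, on the bench; x away from the robot, y left, z up. Tray 150 x 150 x 30 mm, walls 4 mm. Guard: clear sheet in an aluminium frame, underside 200 mm up, 15 mm thick, x -50 to 130, y -270 to 270 mm, on two 20 mm posts at x 120, y +/-260. The hand must stay on the robot's side of x = -50 mm.
- knob_a: Black plastic ball knob, 26 mm across, 18 g, small brass insert; origin at the ball's centre. Starts on the floor of the tall dipper. It rolls only on slopes of about 10 degrees or more.
- knob_b: The second ball knob, like knob_a, also in the tall dipper.
There are look-alikes about, which are no part of the job. Leave any blue look-alike of the part that bears tall_center alone.

How it is judged:
On the way, in this order (a step that is already met when the one before it is completed fails the run):
1. the tall dipper is tipped by more than 70 degrees, below the guard shelf (angle between tall_center's own z axis and vertical above 1.22 rad and x of tall_center in the frame of station above -0.05 m and z of tall_center in the frame of station below 0.19 m), for 0.1 s.
2. both ball knobs lie in the tray (x of knob_a in the frame of station between -0.072 and 0.072 m and y of knob_a in the frame of station between -0.072 and 0.072 m and z of knob_a in the frame of station between 0.005 and 0.03 m and x of knob_b in the frame of station between -0.072 and 0.072 m and y of knob_b in the frame of station between -0.072 and 0.072 m and z of knob_b in the frame of station between 0.005 and 0.03 m), for 0.2 s.
At the end, for the whole second after the job is handed in: Both ball knobs lie inside the tray (centres within its walls and no higher than its rim), and the tall dipper stands on the bench beside or in front of the tray, upright within 10 degrees, its cup within 350 mm sideways and 300 mm fore and aft of the tray's middle (all of step 2 and angle between tall_center's own z axis and vertical below 0.17 rad and height (world z) of tall_center between 0.045 and 0.072 m and x of tall_center in the frame of station between -0.3 and 0.3 m and y of tall_center in the frame of station between -0.35 and 0.35 m and (y of tall_center in the frame of station above 0.1 m or y of tall_center in the frame of station below -0.1 m or x of tall_center in the frame of station below -0.1 m)); the robot touches nothing.
It fails at once if the dipper knocks or presses on the guard or tray (over 12 N) (contact force between tall and station above 12 N).
It fails at once if the arm or hand knocks the guard or tray (over 12 N) (contact force between any of the arm, the fingers and station above 12 N).
It fails at once if the dipper is lifted above the guard shelf (z of tall_center in the frame of station above 0.2 m).
It also fails if it takes over 58 s, if anything falls off the work surface, if the arm or the gripper's body presses on something with over 40 N, if the wrist force passes 120 N, or if a joint passes its speed limit or range.

## Working session

There is one attempt and no reset: what is moved stays moved. The work goes in short steps, Python scripts to look and compute and a tool call to move; the robot and the scene stay as the last step left them, time stands still between calls to the robot, and variables do not carry over. Pictures are saved under pics/ and viewed, about 8 in all and at most 12, crops included, and the job is handed in when it is done.

Besides the shell and the picture viewer there is one more tool, called as name(argument=value, ...) on one line, values as JSON. servo_tool: Moves the arm, as the interface text tells. Its arguments: {"type":"object","properties":{"commands":{"type":"array"},"newtons":{"type":"number"}},"required":["commands"]}

```bash
mkdir -p pics; python3 - <<'E'
from bench import ctrl, vision
import cv2,numpy as np
s=ctrl.get_state();print({k:np.round(v,3) for k,v in s.items()})
for n in("scene","side"):
    i=vision.camera_info(n);print(n,i["fov_y"],i["cx"],i["cy"],np.round(i["pose"],4).tolist(), i.keys())
    cv2.imwrite(f"pics/{n}0.png",vision.get_image(n)[:,:,::-1])
E
```

```text
{'time': np.float64(0.0), 'joint_positions': array([-1.09 ,  0.322, -0.07 ,  1.452,  0.023,  1.371, -0.057]), 'qd': array([-0.001,  0.001,  0.001,  0.002,  0.   ,  0.   , -0.001]), 'joint_torque': array([-1.0000e-03, -4.9130e+01, -4.0500e-01, -3.1253e+01, -6.4000e-02,
        4.4000e-02,  0.0000e+00]), 'position': array([0.292, 0.58 , 0.221]), 'tool_rot': array([-0.86 ,  1.396,  0.858]), 'ft_force': array([ 0.427, -0.036, -0.407]), 'torque': array([-0.052,  0.031, -0.016]), 'grip_width': np.float64(0.998)}
scene 51.90519273193854 276.9399914714901 209.31082826380455 [[0.1761, -0.932, 0.3169, 0.1662], [-0.9844, -0.166, 0.0588, -0.1466], [-0.0022, -0.3223, -0.9466, 0.9163], [0.0, 0.0, 0.0, 1.0]] dict_keys(['fov_y', 'cx', 'cy', 'pose'])
side 55.12136401500776 273.3840901075527 211.27834169246896 [[-0.011, -0.9466, 0.3222, 0.2098], [-0.9999, 0.0103, -0.0038, -0.0807], [0.0003, -0.3223, -0.9467, 0.8077], [0.0, 0.0, 0.0, 1.0]] dict_keys(['fov_y', 'cx', 'cy', 'pose'])
```

View pics/scene0.png

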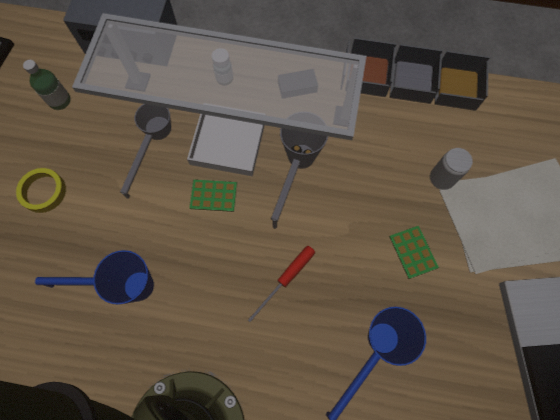

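View pics/side0.png

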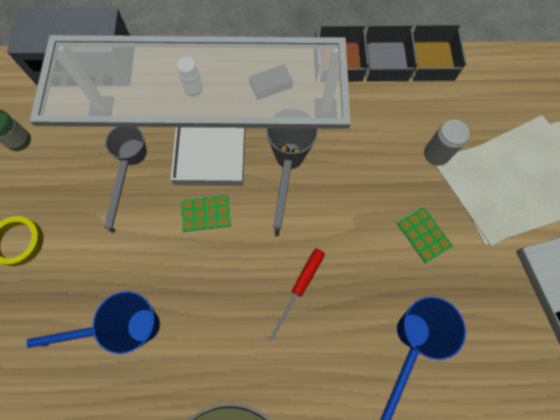

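The steel dipper at scene (303,140) / side (291,140) has the knobs and is tall. The steel one at scene (153,121) is short and empty, and the blue ones at (121,278) and (397,336) are look-alikes. The tray is at scene (227,138). I'll confirm with enlarged crops.

```bash
python3 - <<'E'
import cv2
a=cv2.imread("pics/scene0.png");b=cv2.imread("pics/side0.png")
cv2.imwrite("pics/c1.png",cv2.resize(a[90:240,180:380],None,fx=4,fy=4,interpolation=cv2.INTER_CUBIC))
cv2.imwrite("pics/c2.png",cv2.resize(b[100:250,160:360],None,fx=4,fy=4,interpolation=cv2.INTER_CUBIC))
E
```

```text
(no output)
```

View pics/c1.png

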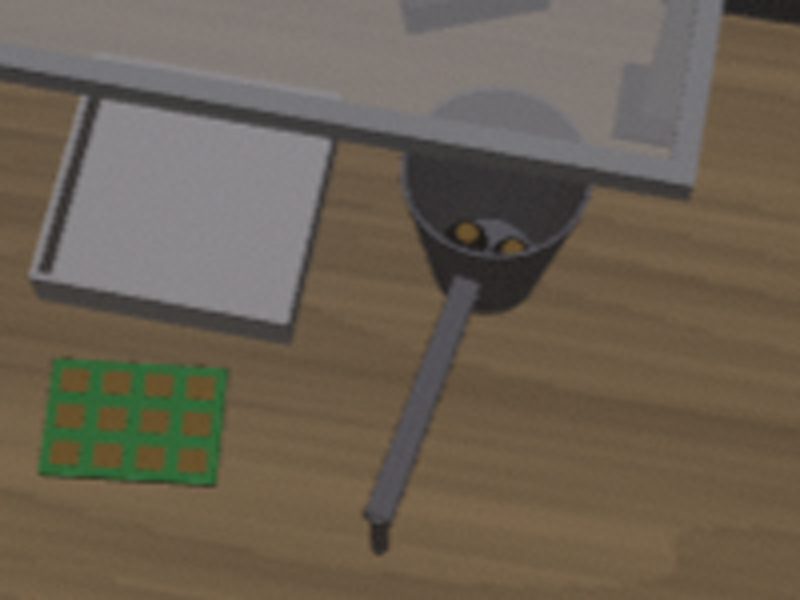

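View pics/c2.png

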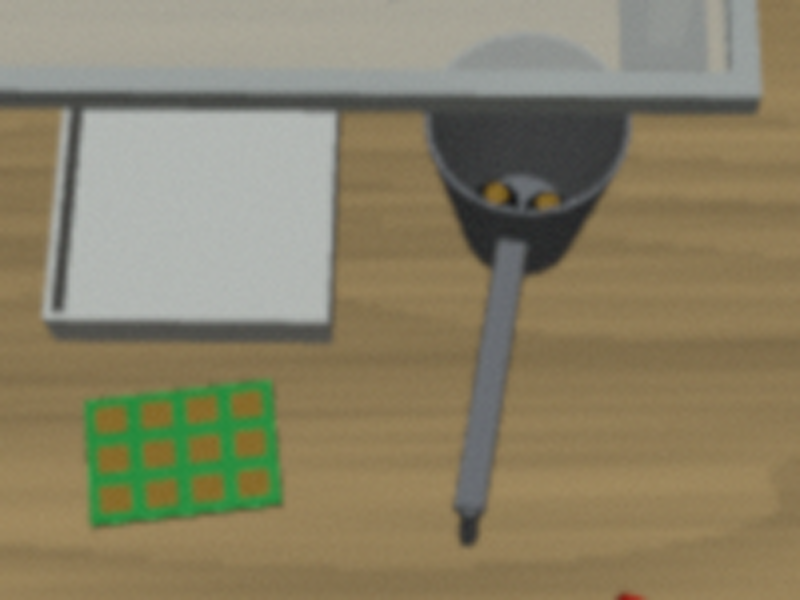

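```bash
cat >h.py <<'E'
from bench import ctrl, vision
import numpy as np
def ray(n,uv,z,info=None):
    i=info or vision.camera_info(n);f=210/np.tan(np.radians(i["fov_y"]/2));P=np.array(i["pose"])
    d=P[:3,:3]@[(uv[0]-i["cx"])/f,(uv[1]-i["cy"])/f,1];o=P[:3,3]
    return o+d*(z-o[2])/d[2]
E
python3 - <<'E'
from h import *
S=lambda x,y:(x/4+180,y/4+90)
D=lambda x,y:(x/4+160,y/4+100)
for nm,a,b,z in [("trayFL",S(35,280),D(45,322),.03),("trayFR",S(293,325),D(330,322),.03),("guardR",S(690,200),D(758,112),.2),
 ("guardL",(79,95),(35,125),.2),("hend",S(378,515),D(468,510),.068),("hstart",S(462,285),D(510,242),.068),("rim",S(498,175),D(528,122),.115)]:
    print(nm,ray("scene",a,z).round(4),ray("side",b,z).round(4))
E
```

```text
trayFL [0.5438 0.1254 0.03  ] [0.545  0.1295 0.03  ]
trayFR [ 0.5421 -0.0235  0.03  ] [ 0.5434 -0.0199  0.03  ]
guardR [ 0.5642 -0.2161  0.2   ] [ 0.5663 -0.2155  0.2   ]
guardL [0.5684 0.3151 0.2   ] [0.578  0.3253 0.2   ]
hend [ 0.429  -0.0925  0.068 ] [ 0.4287 -0.0903  0.068 ]
hstart [ 0.5651 -0.114   0.068 ] [ 0.5701 -0.1135  0.068 ]
rim [ 0.6084 -0.1241  0.115 ] [ 0.6118 -0.1217  0.115 ]
```

The crops confirm it: the tall steel cup holds two black knobs with brass inserts at scene crop (467,232) and (512,247), and its handle ends at (378,515). The tray front rim runs from (35,280) to (293,325). Next I'll plan the approach with the hand leaning to the right by 45° at the start, so it leans left after tipping.

```bash
cat >>h.py <<'E'
from scipy.spatial.transform import Rotation as Ro
def tgt(g,lean,yaw,flip=1):
    """g grasp point; lean deg of hand back: + = to left (+y side); yaw deg of bar; tool y = flip*bar"""
    b=np.array([np.cos(np.radians(yaw)),np.sin(np.radians(yaw)),0]);l=np.cross([0,0,1],b);a=np.radians(lean)
    u=np.sin(a)*l+np.cos(a)*np.array([0,0,1.]);x=-u;y=flip*b
    return np.array(g)-.019*u,Ro.from_matrix(np.c_[x,y,np.cross(x,y)])
def rel(T,T0=None):
    if T0 is None:
        s=ctrl.get_state();T0=(np.array(s["position"]),Ro.from_rotvec(s["tool_rot"]))
    p,R=T;p0,R0=T0
    return np.r_[(R0.inv()*R).as_rotvec(degrees=True),R0.inv().apply(p-p0)*1e3].round(1).tolist()
E
python3 - <<'E'
from h import *
s=ctrl.get_state();R=Ro.from_rotvec(s["tool_rot"]);print(R.as_matrix().round(3))
for f in(1,-1):
  W=tgt([.46,.12,.33],-20,-9,f);P=tgt([.4715,-.098-.09,.06+.09],-45,-9,f)
  print(f,rel(W),rel(P,W))
E
```

```text
[[-0.001 -0.893  0.45 ]
 [-0.002  0.45   0.893]
 [-1.    -0.    -0.002]]
1 [160.0, 4.4, 28.4, -90.0, -354.8, -329.3] [-0.0, 25.0, -0.0, 63.9, 59.5, 337.7]
-1 [-17.6, -19.9, 3.1, -90.0, -354.8, -329.3] [-0.0, -25.0, 0.0, 63.9, -59.5, -337.7]
```

servo_tool(commands=[[[0,0,0,-60,0,0,40],[-17.6,-19.9,3.1,-90,-355,-329,40],[-17.6,-19.9,3.1,-90,-355,-329,40],[-17.6,-19.9,3.1,-90,-355,-329,40],[-17.6,-19.9,3.1,-90,-355,-329,40]]], newtons=60)

```text
time: 0.72
position: [0.3781, 0.348, 0.2973]
tool_rot: [-0.853, 1.001, 1.221]
ft_force: [2.1, 0.6, 0.1]
grip_width: 0.524
```

```bash
python3 - <<'E'
from h import *
s=ctrl.get_state();print(s["time"],s["position"],s["joint_positions"].round(2) if hasattr(s["joint_positions"],'round') else s["joint_positions"])
print(rel(tgt([.4715,-.188,.17],-45,-9,-1)))
E
```

```text
0.725 [0.37811864 0.34795143 0.29727488] [-0.78 -0.2   0.14  1.89 -0.23  1.2   0.83]
[-0.1, -24.9, 0.0, -40.2, -176.8, -518.9]
```

servo_tool(commands=[[[0,-25,0,-40,-177,-519,40],[0,-25,0,-40,-177,-519,40],[0,-25,0,-40,-177,-519,40],[0,-25,0,-40,-177,-519,40],[0,-25,0,-40,-177,-519,40]]])

```text
time: 1.35
position: [0.4227, 0.0949, 0.2253]
tool_rot: [-0.551, 0.646, 1.333]
ft_force: [0.0, 0.8, 0.5]
grip_width: 0.461
```

```bash
python3 - <<'E'
from h import *
s=ctrl.get_state();print(s["time"],s["position"],s["joint_positions"].round(2) if hasattr(s["joint_positions"],'round') else s["joint_positions"])
print(rel(tgt([.4715,-.188,.17],-45,-9,-1)))
E
```

```text
1.35 [0.42274559 0.09486196 0.2252658 ] [-0.15 -0.13  0.46  2.15 -0.74  1.33  1.99]
[-0.1, 0.1, 0.1, -134.4, -93.1, -230.8]
```

servo_tool(commands=[[[0,0,0,-134,-93,-231,40],[0,0,0,-134,-93,-231,40],[0,0,0,-134,-93,-231,40],[0,0,0,-134,-93,-231,40],[0,0,0,-134,-93,-231,40]]])

```text
time: 1.98
position: [0.4748, -0.1748, 0.1554]
tool_rot: [-0.551, 0.65, 1.334]
ft_force: [0.2, 0.6, 0.8]
grip_width: 0.457
```

```bash
python3 - <<'E'
from h import *
import cv2
s=ctrl.get_state();print(s["time"],s["position"],s["joint_positions"].round(2) if hasattr(s["joint_positions"],'round') else s["joint_positions"])
print(rel(tgt([.4715,-.188,.17],-45,-9,-1)))
i=vision.camera_info("wrist");im=vision.get_image("wrist")
np.save("wi.npy",i,allow_pickle=True)
cv2.imwrite("pics/w1.png",im[:,:,::-1])
E
```

```text
1.975 [ 0.4748146  -0.17476408  0.15536284] [ 0.18  0.46  0.7   1.76 -0.83  1.67  2.52]
[-0.2, -0.0, -0.0, -1.0, 1.2, 0.7]
```

View pics/w1.png

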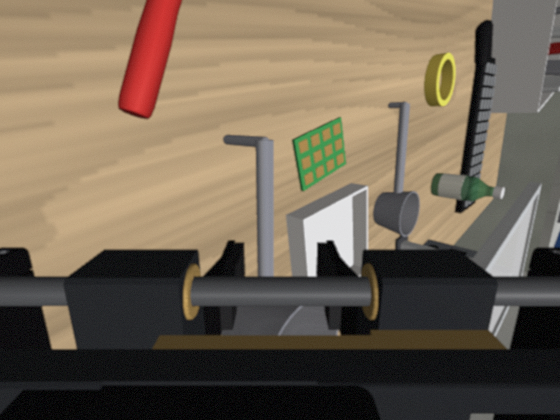

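The wrist view shows the bar running from its outer end at about (264,141) down to (266,272) between the fingers, with the leg going off left to (227,140) and the tray to the right. I'll intersect those pixels with z=0.06.

```bash
python3 - <<'E'
from h import *
i=np.load("wi.npy",allow_pickle=True).item()
for uv in[(264,141),(265,180),(265.5,225),(266,272)]: print(ray("wrist",uv,.06,i).round(4))
print("leg foot",ray("wrist",(227,140),0.0,i).round(4))
p=ray("wrist",(264,141),.06,i);q=ray("wrist",(266,272),.06,i);d=q-p;print(np.degrees(np.arctan2(d[1],d[0])))
E
```

```text
[ 0.431  -0.0904  0.06  ]
[ 0.4655 -0.0955  0.06  ]
[ 0.508  -0.1025  0.06  ]
[ 0.5563 -0.1106  0.06  ]
leg foot [ 0.4335 -0.0872  0.    ]
-9.148115226087587
```

```bash
python3 - <<'E'
from h import *
g=np.array([.472,-.097,.06]);T=tgt(g,-45,-9,-1);u=-T[1].apply([1,0,0])
print(rel(tgt(g+.06*u,-45,-9,-1)),rel(T))
E
```

```text
[-0.3, -0.3, 0.1, 81.4, 15.6, -10.1] [-0.3, -0.3, 0.1, 141.4, 15.7, -9.8]
```

servo_tool(commands=[[[0,0,0,41,15.5,-10,40],[0,0,0,81,15.5,-10,40],[0,0,0,105,15.5,-10,40],[0,0,0,130,15.5,-10,40],[0,0,0,141,15.5,-10,40]]])

```text
time: 2.65
position: [0.4737, -0.076, 0.0498]
tool_rot: [-0.551, 0.647, 1.338]
ft_force: [-0.1, -0.4, 1.2]
grip_width: 0.462
```

```bash
python3 - <<'E'
from h import *
import cv2
s=ctrl.get_state();print(s["time"],s["position"],s["joint_positions"].round(2),s["ft_force"])
print(rel(tgt([.472,-.097,.06],-45,-9,-1)))
E
```

```text
2.65 [ 0.47367601 -0.07599907  0.04981511] [ 0.08  0.48  0.62  1.97 -0.93  1.43  2.59] [-0.06874577 -0.39438735  1.1553105 ]
[0.0, 0.1, -0.1, -3.1, -1.6, -7.6]
```

servo_tool(commands=[[[0,0,0,0,0,0,40],[0,0,0,0,0,0,40]]])

```text
time: 2.9
position: [0.4746, -0.0787, 0.0512]
tool_rot: [-0.554, 0.647, 1.334]
ft_force: [-0.1, 0.3, -0.5]
grip_width: 0.459
```

```bash
python3 - <<'E'
from h import *
import cv2
s=ctrl.get_state();print(s["time"],s["position"],s["joint_positions"].round(2),s["ft_force"])
print(rel(tgt([.472,-.097,.06],-45,-9,-1)))
E
```

```text
2.9 [ 0.47460667 -0.07873719  0.05117709] [ 0.08  0.48  0.62  1.97 -0.93  1.43  2.59] [-0.06763372  0.28687332 -0.52468118]
[0.0, 0.0, 0.1, -0.3, -0.3, -6.8]
```

servo_tool(commands=[[[0,0,0,0,0,-3.5,40],[0,0,0,0,0,-7,40],[0,0,0,0,0,-7,40]]])

```text
time: 3.28
position: [0.4734, -0.0831, 0.0455]
tool_rot: [-0.552, 0.647, 1.335]
ft_force: [-0.2, 0.5, 0.6]
grip_width: 0.457
```

```bash
python3 - <<'E'
from h import *
import cv2
s=ctrl.get_state();print(s["time"],s["position"],s["joint_positions"].round(3),s["ft_force"])
print(rel(tgt([.472,-.097,.06],-45,-9,-1)))
im=vision.get_image("wrist");cv2.imwrite("pics/w2.png",im[:,:,::-1])
E
```

```text
3.275 [ 0.47342169 -0.08312664  0.04554446] [ 0.093  0.497  0.619  1.966 -0.929  1.435  2.6  ] [-0.18730473  0.49864919  0.6359893 ]
[-0.0, 0.0, 0.0, -1.1, -0.8, 0.4]
```

View pics/w2.png

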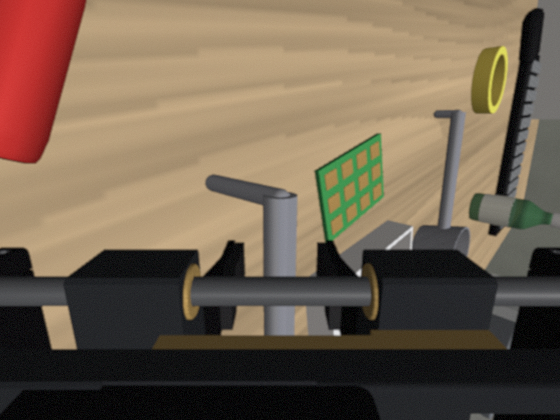

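The bar (centre column 280) sits midway between the fingers (243 and 318), so I'll close.

servo_tool(commands=[[[0,0,0,0,0,0,10],[0,0,0,0,0,0,10],[0,0,0,0,0,0,10],[0,0,0,0,0,0,10],[0,0,0,0,0,0,10]]], newtons=60)

```text
time: 3.95
position: [0.4735, -0.0826, 0.0457]
tool_rot: [-0.553, 0.647, 1.336]
ft_force: [-0.6, -0.0, 0.5]
grip_width: 0.161
```

```bash
python3 - <<'E'
from h import *
s=ctrl.get_state();print(s["time"],s["position"],s["grip_width"]*87,s["ft_force"],s["torque"])
print(rel(tgt([.472,-.097,.10],-45,-9,-1)))
E
```

```text
3.95 [ 0.47352115 -0.08261306  0.04567496] 13.977362471428428 [-0.63947196 -0.02019495  0.45218184] [-0.94339524  0.16693033 -0.07467284]
[0.0, 0.1, -0.0, -29.6, -0.8, 28.2]
```

servo_tool(commands=[[[0,0,0,-5,0,5,10],[0,0,0,-14,0,14,10],[0,0,0,-23,0,23,10],[0,0,0,-31,0,31,10],[0,0,0,-35.4,0,35.4,10]]])

```text
time: 4.58
position: [0.4738, -0.0828, 0.0969]
tool_rot: [-0.554, 0.646, 1.335]
ft_force: [0.5, -0.1, -2.3]
grip_width: 0.162
```

```bash
python3 - <<'E'
from h import *
import cv2
s=ctrl.get_state();print(s["time"],s["position"],s["grip_width"]*87,s["ft_force"],s["torque"],s["joint_positions"].round(2))
print(rel(tgt([.472,-.097,.11],-45,-9,-1)))
im=vision.get_image("side");w=vision.get_image("wrist")
cv2.imwrite("pics/m1.png",np.hstack([cv2.resize(im[60:270,140:360],(400,382)),cv2.resize(w,(400,382))])[:,:,::-1])
E
```

```text
4.575 [ 0.47379728 -0.08280242  0.09690614] 14.113019363434612 [ 0.45845687 -0.07924247 -2.29669404] [-1.11064469  0.41247893  0.04639558] [ 0.07  0.41  0.65  1.95 -0.88  1.48  2.52]
[0.1, 0.0, 0.0, -0.4, -0.4, -0.9]
```

View pics/m1.png

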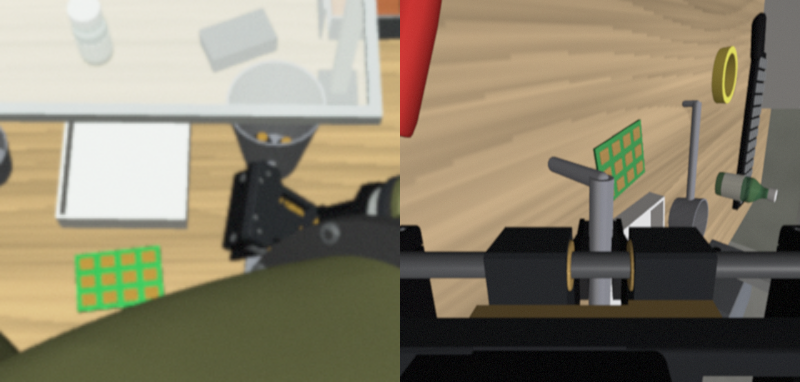

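Lift worked: the wrist force changed by about 2.3 N, the bar is still central and there is no visible droop. The side view shows the cup raised and still under the frame, with the knobs inside. Now I'll carry it left while rolling.

```bash
cat >>h.py <<'E'
def rows(a,b,n=5):
    """a,b=(gx,gy,gz,lean,yaw): rows from pose a to b relative to measured pose"""
    a,b=np.array(a,float),np.array(b,float);s=ctrl.get_state();print(round(float(s["time"]),2),"q",np.round(s["joint_positions"],2),"F",np.round(s["ft_force"],1),"grip",round(s["grip_width"]*87,1))
    e=rel(tgt(a[:3],a[3],a[4],-1));print("err",e)
    for k in range(1,n+1):
        c=a+(b-a)*k/n;print(rel(tgt(c[:3],c[3],c[4],-1)))
E
python3 - <<'E'
from h import *
rows((.472,-.097,.11,-45,-9),(.474,-.055,.11,-17,-4))
E
```

```text
4.67 q [ 0.07  0.41  0.65  1.95 -0.88  1.48  2.52] F [ 0.4 -0.3 -1.3] grip 14.6
err [0.1, 0.1, 0.0, -0.6, -0.4, -0.7]
[-0.6, 5.7, 0.7, 5.2, 0.8, 3.4]
[-1.4, 11.2, 1.3, 10.9, 1.8, 7.4]
[-2.3, 16.8, 1.9, 16.3, 2.8, 11.5]
[-3.3, 22.4, 2.3, 21.6, 3.8, 15.7]
[-4.2, 28.0, 2.7, 26.7, 4.7, 19.9]
```

servo_tool(commands=[[[-0.6,5.7,0.7,5.2,0.8,3.4,10],[-1.4,11.2,1.3,10.9,1.8,7.4,10],[-2.3,16.8,1.9,16.3,2.8,11.5,10],[-3.3,22.4,2.3,21.6,3.8,15.7,10],[-4.2,28,2.7,26.7,4.7,19.9,10]]])

```text
time: 5.3
position: [0.4734, -0.0488, 0.0909]
tool_rot: [-0.944, 1.017, 1.279]
ft_force: [-0.6, 1.1, -1.7]
grip_width: 0.158
```

```bash
python3 - <<'E'
from h import *
rows((.474,-.055,.11,-17,-4),(.475,-.035,.11,8,0))
E
```

```text
5.3 q [-0.34  0.13  0.64  2.03 -0.4   1.12  2.01] F [-0.6  1.1 -1.7] grip 13.7
err [-0.0, -0.1, -0.2, -1.1, -1.0, -0.3]
[-0.8, 4.9, 0.0, 0.0, -0.9, 1.9]
[-1.6, 9.9, 0.2, 1.0, -0.8, 4.1]
[-2.4, 14.9, 0.2, 1.8, -0.7, 6.3]
[-3.2, 19.9, 0.2, 2.5, -0.7, 8.6]
[-4.0, 24.9, 0.1, 3.0, -0.8, 10.9]
```

servo_tool(commands=[[[-0.8,4.9,0,0,-0.9,1.9,10],[-1.6,9.9,0.2,1,-0.8,4.1,10],[-2.4,14.9,0.2,1.8,-0.7,6.3,10],[-3.2,19.9,0.2,2.5,-0.7,8.6,10],[-4,24.9,0.1,3,-0.8,10.9,10]]])

```text
time: 5.92
position: [0.4747, -0.0377, 0.0911]
tool_rot: [-1.31, 1.311, 1.14]
ft_force: [-0.7, -0.7, -1.7]
grip_width: 0.16
```

```bash
python3 - <<'E'
from h import *
rows((.475,-.035,.11,8,0),(.475,-.035,.11,28,0))
E
```

```text
5.92 q [-0.59  0.06  0.52  2.05  0.12  1.05  1.44] F [-0.7 -0.7 -1.7] grip 13.9
err [-0.0, 0.0, -0.0, -0.1, -0.3, 0.0]
[-0.0, 4.0, -0.0, -0.2, -0.3, -1.3]
[-0.0, 8.0, -0.0, -0.3, -0.3, -2.6]
[-0.0, 12.0, -0.0, -0.5, -0.3, -3.9]
[-0.0, 16.0, -0.0, -0.9, -0.3, -5.2]
[-0.0, 20.0, -0.0, -1.3, -0.3, -6.5]
```

servo_tool(commands=[[[0,4,0,-0.2,-0.3,-1.3,10],[0,8,0,-0.3,-0.3,-2.6,10],[0,12,0,-0.5,-0.3,-3.9,10],[0,16,0,-0.9,-0.3,-5.2,10],[0,20,0,-1.3,-0.3,-6.5,10]]])

```text
time: 6.55
position: [0.475, -0.0441, 0.0931]
tool_rot: [-1.557, 1.56, 0.937]
ft_force: [-0.5, -0.8, -2.0]
grip_width: 0.16
```

```bash
python3 - <<'E'
from h import *
import cv2
rows((.475,-.035,.11,28,0),(.475,-.035,.11,43,0))
im=vision.get_image("side");w=vision.get_image("scene")
cv2.imwrite("pics/m2.png",np.hstack([cv2.resize(im[20:230,140:360],(400,382)),cv2.resize(w[70:280,160:380],(400,382))])[:,:,::-1])
E
```

```text
6.55 q [-0.73  0.15  0.44  2.04  0.44  1.15  1.06] F [-0.5 -0.8 -2. ] grip 13.9
err [-0.1, 0.1, -0.1, -0.2, -0.0, 0.1]
[-0.1, 3.1, -0.1, -0.2, -0.0, -0.9]
[-0.1, 6.1, -0.1, -0.3, -0.0, -1.9]
[-0.1, 9.1, -0.1, -0.4, -0.1, -2.9]
[-0.1, 12.1, -0.1, -0.6, -0.1, -3.9]
[-0.1, 15.1, -0.1, -0.8, -0.1, -4.8]
```

View pics/m2.png

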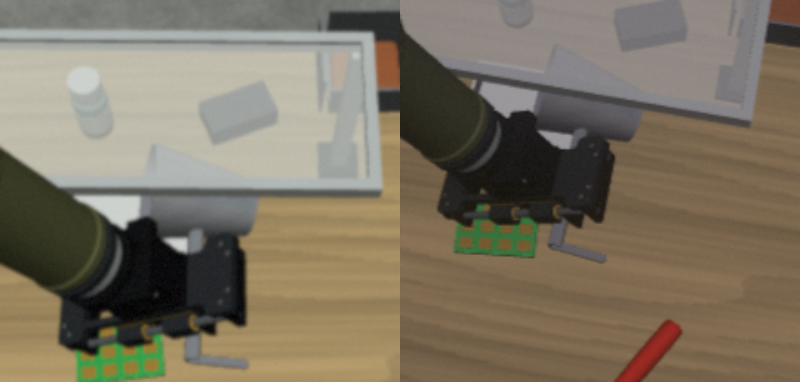

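Tipped about 73°, with the mouth over the tray's right part and clear of the shelf. From here I'll tip on slowly.

servo_tool(commands=[[[0,3,0,-0.2,0,-0.9,10],[0,6,0,-0.3,0,-1.9,10],[0,9,0,-0.4,0,-2.9,10],[0,12,0,-0.6,0,-3.9,10],[0,15,0,-0.8,0,-4.8,10]]])

```text
time: 7.28
position: [0.4755, -0.0485, 0.0964]
tool_rot: [-1.733, 1.737, 0.755]
ft_force: [-1.7, 0.4, -1.5]
grip_width: 0.165
```

```bash
python3 - <<'E'
from h import *
rows((.475,-.035,.11,43,0),(.475,-.035,.107,51,0))
E
```

```text
7.28 q [-0.83  0.29  0.42  2.02  0.59  1.26  0.86] F [-1.7  0.4 -1.5] grip 14.3
err [-0.1, 0.1, -0.0, -0.2, 0.5, 0.6]
[-0.1, 1.7, -0.1, 0.2, 0.5, 0.5]
[-0.1, 3.3, -0.1, 0.7, 0.5, 0.3]
[-0.1, 4.9, -0.1, 1.1, 0.5, 0.2]
[-0.1, 6.5, -0.1, 1.5, 0.5, 0.1]
[-0.1, 8.1, -0.1, 1.8, 0.5, -0.0]
```

servo_tool(commands=[[[0,1.7,0,0.2,0.3,0.5,10],[0,3.3,0,0.7,0.3,0.3,10],[0,5,0,1.1,0.3,0.2,10],[0,6.5,0,1.5,0.3,0.1,10],[0,8,0,1.8,0.3,0,10]]])

```text
time: 7.9
position: [0.4757, -0.0495, 0.0952]
tool_rot: [-1.826, 1.827, 0.646]
ft_force: [0.4, 0.3, -1.7]
grip_width: 0.162
```

servo_tool(commands=[[[0,0,0,0,0,0,10],[0,0,0,0,0,0,10],[0,0,0,0,0,0,10]]])

```text
time: 8.28
position: [0.4756, -0.0496, 0.0953]
tool_rot: [-1.825, 1.826, 0.647]
ft_force: [-0.4, 0.2, -1.6]
grip_width: 0.163
```

```bash
python3 - <<'E'
from h import *
rows((.475,-.035,.107,51,0),(.475,-.035,.107,62,0))
E
```

```text
8.28 q [-0.88  0.38  0.42  2.    0.65  1.31  0.77] F [-0.4  0.2 -1.6] grip 14.2
err [-0.1, 0.2, 0.0, 0.3, 0.6, 0.1]
[-0.1, 2.4, 0.0, 0.3, 0.6, -0.6]
[-0.1, 4.6, 0.0, 0.2, 0.6, -1.3]
[-0.1, 6.8, 0.0, 0.2, 0.6, -2.1]
[-0.1, 9.0, -0.0, 0.1, 0.6, -2.8]
[-0.1, 11.2, -0.0, -0.1, 0.6, -3.5]
```

servo_tool(commands=[[[0,2.3,0,0.3,0.3,-0.6,10],[0,4.5,0,0.2,0.3,-1.3,10],[0,6.8,0,0.2,0.3,-2.1,10],[0,9,0,0.1,0.3,-2.8,10],[0,11,0,0,0.3,-3.5,10]]])

```text
time: 8.9
position: [0.4753, -0.0515, 0.0977]
tool_rot: [-1.948, 1.948, 0.484]
ft_force: [-0.3, -0.4, -1.4]
grip_width: 0.163
```

servo_tool(commands=[[[0,0,0,0,0,0,10],[0,0,0,0,0,0,10],[0,0,0,0,0,0,10],[0,0,0,0,0,0,10],[0,0,0,0,0,0,10]]])

```text
time: 9.52
position: [0.4753, -0.0517, 0.098]
tool_rot: [-1.945, 1.946, 0.486]
ft_force: [0.3, 0.3, -0.9]
grip_width: 0.164
```

```bash
python3 - <<'E'
from h import *
import cv2
rows((.475,-.035,.107,62,0),(.475,-.035,.110,50,0))
im=vision.get_image("side");w=vision.get_image("scene")
cv2.imwrite("pics/m3.png",np.hstack([cv2.resize(im[20:230,140:360],(400,382)),cv2.resize(w[70:280,160:380],(400,382))])[:,:,::-1])
E
```

```text
9.53 q [-0.93  0.51  0.42  1.97  0.7   1.4   0.68] F [ 0.3  0.3 -0.9] grip 14.3
err [-0.1, 0.2, -0.0, -0.0, 0.3, -0.1]
[-0.1, -2.2, -0.0, -0.3, 0.3, 0.2]
[-0.1, -4.6, -0.0, -0.6, 0.3, 0.4]
[-0.1, -7.0, -0.0, -1.0, 0.3, 0.7]
[-0.1, -9.4, -0.0, -1.4, 0.3, 0.9]
[-0.1, -11.8, -0.0, -1.8, 0.3, 1.2]
```

View pics/m3.png

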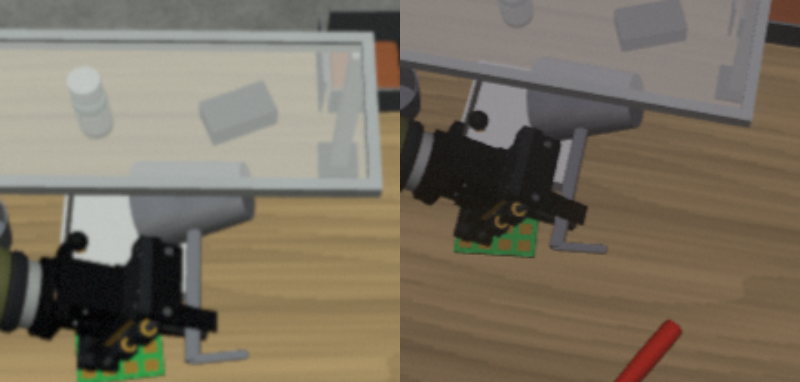

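One knob lies in the tray (side crop (77,242)), but the other may be hidden by the hand or still in the cup. I'll tip a little further, then roll back and look.

servo_tool(commands=[[[0,4,0,0,0,-1.3,10],[0,7,0,0,0,-2.4,10],[0,7,0,0,0,-2.4,10],[0,3,0,0,0,-1,10],[0,7,0,0,0,-2.4,10]]])

```text
time: 10.25
position: [0.476, -0.0538, 0.102]
tool_rot: [-2.013, 2.019, 0.372]
ft_force: [0.1, -0.3, -2.3]
grip_width: 0.165
```

servo_tool(commands=[[[0,0,0,0,0,0,10],[0,0,0,0,0,0,10],[0,0,0,0,0,0,10]]])

```text
time: 10.62
position: [0.4753, -0.053, 0.1002]
tool_rot: [-2.017, 2.02, 0.375]
ft_force: [0.1, -0.2, -2.2]
grip_width: 0.16
```

```bash
python3 - <<'E'
from h import *
rows((.475,-.035,.107,69,0),(.475,-.038,.110,40,0))
E
```

```text
10.62 q [-0.95  0.6   0.42  1.95  0.73  1.45  0.63] F [ 0.1 -0.2 -2.2] grip 13.9
err [-0.1, 0.2, -0.0, -0.2, 0.3, 0.1]
[-0.1, -5.6, -0.0, 0.1, 0.3, 1.2]
[-0.1, -11.4, -0.0, 0.1, 0.3, 2.4]
[-0.1, -17.2, -0.0, -0.0, 0.3, 3.5]
[-0.1, -23.0, -0.0, -0.3, 0.3, 4.5]
[-0.1, -28.8, 0.0, -0.8, 0.3, 5.4]
```

servo_tool(commands=[[[0,-5.6,0,0,0,1.2,10],[0,-11.4,0,0,0,2.4,10],[0,-17.2,0,0,0,3.5,10],[0,-23,0,-0.3,0,4.5,10],[0,-28.8,0,-0.8,0,5.4,10]]])

```text
time: 11.25
position: [0.4751, -0.0503, 0.0956]
tool_rot: [-1.699, 1.7, 0.793]
ft_force: [0.1, 0.2, -1.9]
grip_width: 0.16
```

```bash
python3 - <<'E'
from h import *
rows((.475,-.038,.11,40,0),(.475,-.045,.110,10,0))
E
```

```text
11.25 q [-0.81  0.25  0.42  2.03  0.57  1.23  0.89] F [ 0.1  0.2 -1.9] grip 13.9
err [-0.1, 0.1, 0.0, 0.1, 0.1, 0.2]
[-0.1, -5.9, 0.0, 0.9, 0.1, 1.1]
[-0.1, -11.9, 0.1, 1.5, 0.1, 2.0]
[-0.1, -17.9, 0.1, 1.8, 0.1, 2.9]
[-0.1, -23.9, 0.1, 2.0, 0.1, 3.7]
[-0.1, -29.9, 0.1, 2.0, 0.1, 4.4]
```

servo_tool(commands=[[[0,-5.9,0,0.9,0,1.1,10],[0,-11.9,0,1.5,0,2,10],[0,-17.9,0,1.8,0,2.9,10],[0,-23.9,0,2,0,3.7,10],[0,-29.9,0,2,0,4.4,10]]])

```text
time: 11.88
position: [0.4746, -0.0486, 0.0913]
tool_rot: [-1.335, 1.336, 1.12]
ft_force: [-0.8, 0.2, -2.3]
grip_width: 0.164
```

```bash
python3 - <<'E'
from h import *
import cv2
rows((.475,-.045,.11,10,0),(.474,-.08,.110,-15,-4))
im=vision.get_image("side");w=vision.get_image("scene")
cv2.imwrite("pics/m4.png",np.hstack([cv2.resize(im[20:230,140:360],(400,382)),cv2.resize(w[70:280,160:380],(400,382))])[:,:,::-1])
E
```

```text
11.88 q [-0.57  0.06  0.5   2.05  0.17  1.05  1.41] F [-0.8  0.2 -2.3] grip 14.3
err [-0.1, 0.0, 0.1, -0.1, -0.4, 0.3]
[0.7, -5.0, 0.2, 1.1, -0.2, -4.9]
[1.5, -10.0, 0.2, 2.1, -0.0, -10.2]
[2.3, -15.0, 0.2, 2.9, 0.1, -15.5]
[3.1, -20.0, 0.1, 3.6, 0.2, -20.8]
[3.9, -25.0, -0.1, 4.2, 0.2, -26.1]
```

View pics/m4.png

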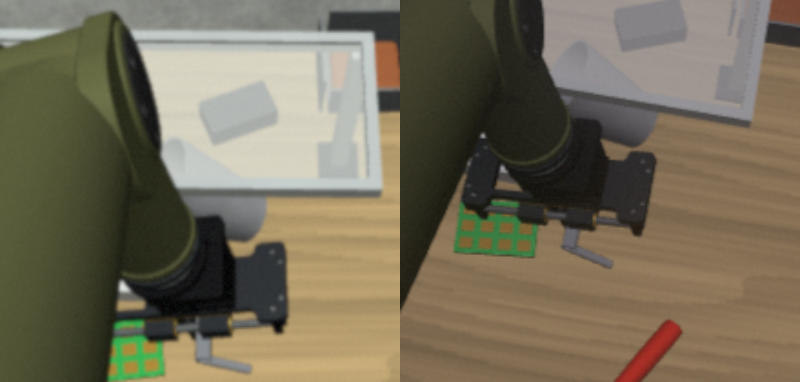

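The arm hides the tray in this view. I'll continue rolling back upright over the original place and check the tray from there (10 pictures used).

servo_tool(commands=[[[0.7,-5,0.2,1.1,-0.2,-4.9,10],[1.5,-10,0.2,2.1,0,-10.2,10],[2.3,-15,0.2,2.9,0,-15.5,10],[3.1,-20,0.1,3.6,0,-20.8,10],[3.9,-25,0,4.2,0,-26,10]]])

```text
time: 12.6
position: [0.4743, -0.0737, 0.091]
tool_rot: [-0.971, 1.044, 1.269]
ft_force: [0.0, -0.8, -2.4]
grip_width: 0.164
```

```bash
python3 - <<'E'
from h import *
rows((.474,-.08,.110,-15,-4),(.472,-.105,.110,-45,-9))
E
```

```text
12.6 q [-0.31  0.14  0.65  2.01 -0.37  1.13  2.02] F [ 0.  -0.8 -2.4] grip 14.2
err [0.1, -0.1, -0.3, -1.0, -0.1, -1.1]
[1.0, -6.1, -0.6, -2.4, -0.2, -4.0]
[1.9, -12.1, -1.0, -4.0, -0.3, -6.9]
[2.8, -18.1, -1.5, -5.8, -0.5, -9.8]
[3.6, -24.1, -2.1, -7.8, -0.7, -12.8]
[4.4, -30.1, -2.8, -10.0, -1.0, -15.9]
```

servo_tool(commands=[[[1,-6,-0.6,-2.4,0,-4,10],[1.9,-12,-1,-4,0,-6.9,10],[2.8,-18,-1.5,-5.8,-0.3,-9.8,10],[3.6,-24,-2.1,-7.8,-0.6,-12.8,10],[4.4,-30,-2.8,-10,-1,-15.9,10]]])

```text
time: 13.22
position: [0.4741, -0.0914, 0.0963]
tool_rot: [-0.552, 0.648, 1.336]
ft_force: [-0.7, -0.1, -2.4]
grip_width: 0.162
```

```bash
python3 - <<'E'
from h import *
import cv2
rows((.472,-.105,.110,-45,-9),(.472,-.105,.075,-45,-9))
im=vision.get_image("side");w=vision.get_image("wrist")
cv2.imwrite("pics/m5.png",np.hstack([cv2.resize(im[60:270,140:360],(400,382)),cv2.resize(w,(400,382))])[:,:,::-1])
E
```

```text
13.22 q [ 0.07  0.42  0.66  1.93 -0.88  1.5   2.53] F [-0.7 -0.1 -2.4] grip 14.1
err [-0.0, -0.0, -0.1, -0.4, -0.0, -0.0]
[-0.0, -0.0, -0.1, 4.5, -0.0, -4.9]
[-0.0, -0.0, -0.1, 9.5, -0.1, -9.9]
[-0.0, -0.0, -0.1, 14.4, -0.1, -14.8]
[-0.0, -0.0, -0.1, 19.4, -0.1, -19.8]
[-0.0, -0.0, -0.1, 24.3, -0.1, -24.7]
```

View pics/m5.png

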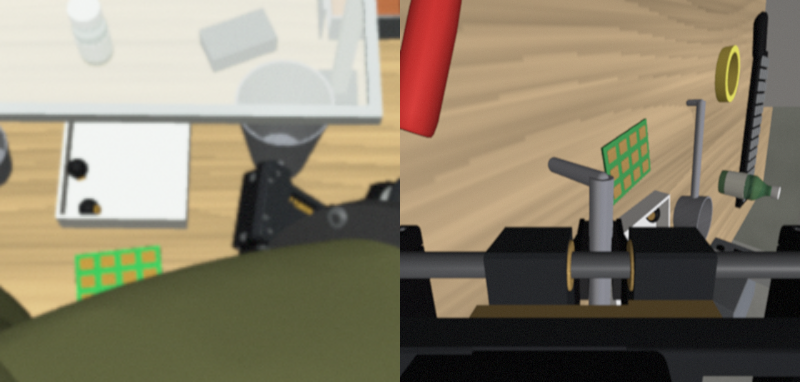

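Both knobs lie in the tray (side crop (77,168) and (89,206)) and the dipper is empty. Lowering it to the bench now.

servo_tool(commands=[[[0,0,0,5,0,-5,10],[0,0,0,12,0,-12,10],[0,0,0,20,0,-20,10],[0,0,0,26,0,-26,10],[0,0,0,29,0,-29,10]]])

```text
time: 13.95
position: [0.4749, -0.0921, 0.0552]
tool_rot: [-0.556, 0.648, 1.333]
ft_force: [-0.8, 0.0, -1.4]
grip_width: 0.163
```

servo_tool(commands=[[[0,0,0,1.5,0,-1.5,10],[0,0,0,3,0,-3,10],[0,0,0,3,0,-3,10]]])

```text
time: 14.32
position: [0.4752, -0.0925, 0.0517]
tool_rot: [-0.556, 0.648, 1.332]
ft_force: [0.0, 0.2, -2.3]
grip_width: 0.16
```

servo_tool(commands=[[[0,0,0,1.4,0,-1.4,10],[0,0,0,2.8,0,-2.8,10],[0,0,0,2.8,0,-2.8,10]]])

```text
time: 14.7
position: [0.4751, -0.0924, 0.0476]
tool_rot: [-0.556, 0.647, 1.333]
ft_force: [0.2, -0.1, -1.1]
grip_width: 0.161
```

servo_tool(commands=[[[0,0,0,0.7,0,-0.7,10],[0,0,0,1.4,0,-1.4,10],[0,0,0,1.4,0,-1.4,10]]])

```text
time: 15.08
position: [0.4751, -0.0923, 0.0458]
tool_rot: [-0.556, 0.647, 1.333]
ft_force: [-1.4, 0.7, -1.2]
grip_width: 0.162
```

servo_tool(commands=[[[0,0,0,0.3,0,-0.3,10],[0,0,0,0.3,0,-0.3,22],[0,0,0,0.3,0,-0.3,40],[0,0,0,0.3,0,-0.3,40],[0,0,0,0.3,0,-0.3,40]]])

```text
time: 15.7
position: [0.4753, -0.0925, 0.0453]
tool_rot: [-0.556, 0.648, 1.332]
ft_force: [0.2, 0.5, -0.6]
grip_width: 0.44
```

servo_tool(commands=[[[0,0,0,-10,0,0,40],[0,0,0,-30,0,0,40],[0,0,0,-60,0,0,40],[0,0,0,-90,0,0,40],[0,0,0,-120,0,0,40]]])

```text
time: 16.32
position: [0.4612, -0.1781, 0.1321]
tool_rot: [-0.557, 0.648, 1.331]
ft_force: [1.3, 0.2, 0.0]
grip_width: 0.458
```

servo_tool(commands=[[[0,0,0,-50,0,0,40],[0,0,0,-80,0,0,40],[0,0,0,-80,0,0,40],[0,0,0,-80,0,0,40]]])

```text
time: 16.82
position: [0.4523, -0.2311, 0.1866]
tool_rot: [-0.555, 0.647, 1.333]
ft_force: [-0.0, 0.2, -0.3]
grip_width: 0.459
```

```bash
python3 - <<'E'
from h import *
import cv2
s=ctrl.get_state();print(s["time"],s["position"],s["ft_force"])
im=vision.get_image("side");w=vision.get_image("wrist")
cv2.imwrite("pics/m6.png",np.hstack([cv2.resize(im[60:270,140:360],(400,382)),cv2.resize(w,(400,382))])[:,:,::-1])
E
```

```text
16.825 [ 0.45229511 -0.23110312  0.18658326] [-0.00906814  0.17810614 -0.31039584]
```

View pics/m6.png

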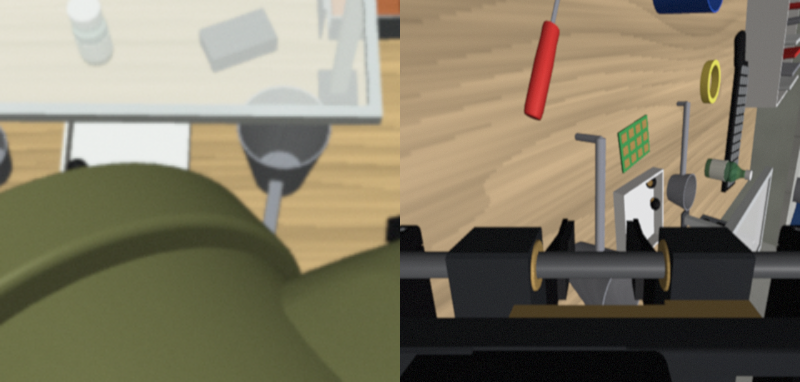

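The dipper stands upright and empty at its place, both knobs are in the tray (wrist crop (650,183) and (656,204)), and the hand is clear. Handing in.

```bash
python3 -c "
from bench import close_job
print(close_job())"
```

```text
the job is handed in; nothing more can be done
None
```

I tipped both knobs into the tray, stood the empty dipper back on the bench beside it, let go, and handed the job in at about 17 s of the 58 s allowed. The hand-in reports no verdict.

- **How it was done:** I gripped the tall steel dipper by its handle with the hand leaning 45° to the right. I lifted it 50 mm, carried it left and rolled it about the bar under the shelf, past 105° to about 114°. Then I rolled it back, set it down near where it started and withdrew the hand.
- **Knobs and dipper:** The last pictures show both knobs in the tray and the dipper empty and upright on the right of the tray. I judged upright by eye and did not measure the angle.
- **Contact:** The force readings, taken at the end of each move, never passed about 3 N, so I saw no sign of a knock on the shelf or tray. The last reading was near zero, with the hand clear of everything.
- **What didn't go to plan:** On the approach the hand stopped about 7 mm to one side of the grip point; I corrected this before closing. With the cup still tipped I could see only one knob in the tray, so I tipped it about 7° further as a precaution.

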